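# Load the test slide under the sprung hold-down roller

## Robot

A 7-joint arm with a two-finger parallel gripper is mounted at the origin on the work surface. World frame = base frame: x ahead of the robot, y to its left, z up, the work surface at z = 0. Lengths are in mm, angles in rad, forces in N, time in s.
With the tool pointing down it reaches from about 425 to 800 mm from the base axis. Payload 8.3 kg.
Tool frame: the origin (TCP) lies at the very end of the fingers, on their centre line; the grasp point (between the pads) lies 19 mm behind it; z points along the fingers, y is the line along which they close (so a half turn about z gives the same grasp; the last joint's range is limited). The gripper opens to 85 mm and grips with 20 to 120 N. Pads are 22 mm wide; open, the fingers measure 114 mm over their backs; the gripper's body (76 mm by 85 mm) begins 54 mm behind the grasp point. The pads swing forward as they close: fully open they stand 13 mm farther back than shut.
Start: joints at [-1.301, 0.383, 0.016, 1.37, -0.006, 1.388, -0.046], TCP at [204.129, 590.706, 231.279] pointing down, gripper open.
Joint ranges: [-2.95, 2.95], [-0.25, 2.06], [-1.52, 1.56], [0.18, 2.33], [-1.44, 4.58], [0.02, 2.06], [-3.01, 3.01]. Speed limits (rad/s): [2.39, 2.39, 3.01, 3.01, 3.14, 3.14, 3.14].

## Interface

Orientations are given as a unit quaternion [w, x, y, z].
In Python, from workcell import read_state, cams, close_job, finder gives the robot as it stands.
- The arm moves only by the tool move_arm, never from a script. Its argument "motion" is one flat list of numbers, 7 for each row, row after row: the opening, from 0 (shut) to 1 (fully open), then the shift along the tool's x, y, z in m, then the turn, a rotation vector about the tool's x, y, z in degrees. In form: [jaw, x, y, z, rx, ry, rz, jaw, x, y, z, rx, ry, rz, ...]. A call has 1 to 12 rows; each row shifts and turns the commanded pose from where the row before left it, along the tool's axes as they then stand; what a row does not reach is not made up. A row lasts 1/8 s, in which the tool goes at most 62.5 mm and 10.7 degrees, less where a joint would pass 70% of its speed; a pose out of reach is approached as far as the arm can. A call with a gripper value outside its range is refused whole. The fingers move at their own pace and stop on an object; "newtons" is the grip in N (left out, the last holds). Time passes only in rows, so rows that do not move let the fingers close. It gives the time, the measured TCP pose, the force, the opening and the grip force at its end, in the units of the state.
- read_state(): the state, without advancing time (a new reading comes with each control period).
- cams.capture(name): name is "scene" or "side" or "wrist"; returns a dict with "pixels" (400x640x3 uint8, blue, green, red), "mtx" (3x3 intrinsics, pixels), "k1" (the pictures are not rectified: a ray, as slopes to the right and down, at radius r is drawn at 1 + k1 r^2 times it, then the intrinsics apply), "world_to_cam" (4x4, takes a point from world to camera coordinates). Camera axes: x right, y up, looking along -z (the intrinsics and any distortion apply to the point x, -y, -z); pixel columns grow to the right and rows downward; lengths in mm; the calibration is good to about 2 mm. A picture is of the moment at which its call begins. There is no depth.
- close_job(): hands the job in; it is judged then, once.
Trained networks look in a picture, given as the dict that the camera call returned (one of the last four; its "shot" number tells which), for a name from the list of things; names that differ only in an ending like _2 or _b are one class to them, and where a whole thing is asked for, a point or a joint stands for the part that bears it (a point fixed in the world has none). Each returns a list of dicts, best first, with "p" (0 to 1); they miss things now and then, are a little off and sometimes report something else, mostly with a low value. They report only what shows in the picture. A call takes as long as a camera call. They do not tell look-alikes from the thing itself.
- finder.boxes_of(target, picture): "at" ([column, row] in pixels, amid what is visible of it).
- finder.silhouettes(target, picture): "pixels" (400x640 bool, what is visible of it) and "at" ([column, row] in pixels, amid what is visible of it).
The state is a dict: "clock": time; "qpos": joint angles; "qvel": joint speeds; "tau": joint torques, N m; "position": TCP position; "eef_rot": TCP orientation; "contact_force": force on the tool from outside, world axes, zero at the start; "wrist_torque": the same for the moment, N m; "grip_width": finger opening in mm; "grip_force": force on a finger pad.
Only numpy, scipy, OpenCV 4.12 (cv2) and the standard library are available. Lean on these libraries where they do the work, as an engineer would, in place of code of your own. Each camera call takes 0.05 s, during which the arm holds its last target. There are 200 camera calls.

## Task

Load the red-handled test slide into the hold-down fixture: lay it flat on the bed and slide its bevelled nose in between the brass guides, so that it pushes up the sprung roller arm and passes beneath it, until it bears lightly on the orange pad of the end stop, which is set differently each time, so feel for it. Then let go, leaving the slide flat on the bed and touching the pad with the roller bearing down on it. Press the pad with no more than about 12 N, never force the slide, and leave the other slides and things where they are.

Things in the scene. Friction and masses are not known exactly. Their poses are not given: they have to be found in the camera images.
- slide_grip (a point): Middle of the red plastic handle of the test slide to load: 40 long (x), 24 wide (y), 30 high, on top of a loose steel bar. The handle spans 18 to 48 mm above the bar's underside; this point is 32 mm above it. The bar reaches 20 mm behind (-x) and 110 mm ahead (+x, the nose) of this point. z up. Starts flat on the table.
- slide: The whole test slide, about 0.32 kg: bar 130 long (x) x 32 wide x 18 high plus red handle. Origin: middle of the underside; x points to the nose, z up; the handle's middle is at x=-45, z=32 mm. Nose: blunt face 6 mm high, then a bevel rising from 6 to 18 mm over the last 26 mm of the length.
- stand: Fixture, fixed to the table. Origin at table height on the bed's middle line; x = push-in direction (away from robot), z up. Steel bed 50 wide, top at z=30 mm, x=-125 to 155. Brass guides 8 high on the bed, 34.4 apart, x=15 to 71 mm, flared from x=-7 (41 apart). Seated slide: handle middle at y=0, z=62, x between -38 and -18 mm, depending on the end stop; before the guides: x=-120 or less.
- roller_axis (a point): Axis of the steel roller (12 across, 18 long) at the free end of the blue hold-down arm. At rest x=30, y=0, z=44 mm in the stand's frame: the roller hangs 8 mm above the bed; the slide's bevel lifts it to 18 mm. The arm runs from here 90 mm away from the robot to its hinge, 72 mm above the table between two blue posts.
- holdarm (a joint): Angle of the sprung hold-down arm, rad: 0 at rest (roller down), grows as the roller is lifted; about 0.11 with the slide beneath. Its spring presses down with about 4 N at rest, 6 N on the slide. Lifting it with the bevel takes a push of some 7 to 15 N, sliding on beneath it 3 to 7 N; bearing down on the slide adds friction (about 0.6).
- endstop: Black end stop bracket on the bed; origin at the foot of its face towards the robot: x=106, y=0, z=30 mm in the stand's frame, same axes. Its brass screw carries an orange pad 20 wide, 12 high; the pad's face stands 14 to 34 mm in front (-x) of this origin: set differently each time, not measured. The pad is sprung, about 6 N per mm over 2 mm, then hard.
- slide_b_grip (a point): Same shape as the red-handled slide but with a green handle; this point is the middle of its handle. A bystander: leave it alone.
- slide_c_grip (a point): Same shape as the red-handled slide but with a yellow handle; this point is the middle of its handle. A bystander: leave it alone.
- pin_cup: Aluminium cup, 64 across, 70 high; origin at the middle of its foot. Bystander.
- weight: Brass knobbed weight, 48 across, 58 high; origin at the middle of its foot. Bystander.
There are look-alikes about, which are no part of the job. Leave any black or brown look-alike of the slide alone.

How it is judged (in metres and radians):
On the way, in this order (a step that is already met when the one before it is completed fails the run):
1. the slide, flat on the bed and between the guides, has lifted the roller arm (above 0.08 rad) and carries it (z of slide_grip in the frame of stand between 0.0595 and 0.0645 m and y of slide_grip in the frame of stand between -0.003 and 0.003 m and angle between the x axis of slide_grip and the x axis of stand, either way round below 0.06 rad and angle between slide_grip's own z axis and vertical below 0.05 rad and value of joint holdarm above 0.08 rad and contact force between slide and holdarm above 1 N), for 0.1 s.
2. the slide is brought up against the end stop's pad (over 1.5 N) (z of slide_grip in the frame of stand between 0.0595 and 0.0645 m and y of slide_grip in the frame of stand between -0.003 and 0.003 m and angle between the x axis of slide_grip and the x axis of stand, either way round below 0.06 rad and angle between slide_grip's own z axis and vertical below 0.05 rad and contact force between slide and endstop above 1.5 N), for 0.2 s.
At the end, for the whole second after the job is handed in: Slide flat on the bed (handle middle 59.5-64.5 mm up, tilt < 0.05 rad), within 3 mm and 0.06 rad of the guides' middle line, touching the stop pad (> 0.3 N), roller bearing on its flat top (> 2 N, arm 0.08-0.15 rad), released, at rest (z of slide_grip in the frame of stand between 0.0595 and 0.0645 m and y of slide_grip in the frame of stand between -0.003 and 0.003 m and angle between the x axis of slide_grip and the x axis of stand, either way round below 0.06 rad and angle between slide_grip's own z axis and vertical below 0.05 rad and value of joint holdarm between 0.08 and 0.15 rad and contact force between slide and holdarm above 2 N and contact force between slide and endstop above 0.3 N and linear speed of slide below 0.01 m/s and contact force between slide and the fingers below 0.1 N).
It fails at once if the slide loads the fixture (bed, guides, arm and stop added up; about 20 N at rest when seated) with more than 60 N (contact force between slide and stand above 60 N).
It fails at once if the slide presses the end stop with more than 16 N (contact force between slide and endstop above 16 N).
It fails at once if the robot itself presses on the fixture with more than 30 N (contact force between any of the fingers, the arm and stand above 30 N).
It fails at once if another thing is moved more than 15 mm (distance of any of slide_b_grip, slide_c_grip, pin_cup, weight from where it was at the start of the episode above 0.015 m).
It also fails if it takes over 64 s, if anything falls off the work surface, if the arm or the gripper's body presses on something with over 40 N, if the wrist force passes 120 N, or if a joint passes its speed limit or range.

## Working session

There is one attempt and no reset: what is moved stays moved. The work goes in short steps, Python scripts to look and compute and a tool call to move; the robot and the scene stay as the last step left them, time stands still between calls to the robot, and variables do not carry over. Pictures are saved under pics/ and viewed, at most 10 in all, crops included, and the job is handed in when it is done.

Besides the shell and the picture viewer there is one more tool, called as name(argument=value, ...) on one line, values as JSON. move_arm: Moves the arm, as the interface text tells. Its arguments: {"type":"object","properties":{"motion":{"type":"array"},"newtons":{"type":"number"}},"required":["motion"]}

```bash
mkdir -p pics; cat > h.py <<'E'
import numpy as np, cv2
from workcell import read_state, cams, close_job, finder
def ray(p,uv):
    K=np.array(p["mtx"],float);k=p["k1"]
    d=np.array([(uv[0]-K[0,2])/K[0,0],(uv[1]-K[1,2])/K[1,1]])
    s=d.copy()
    for _ in range(30): s=d/(1+k*(s@s))
    T=np.array(p["world_to_cam"],float);R=T[:3,:3];t=T[:3,3]
    return -R.T@t, R.T@np.array([s[0],-s[1],-1])
def at_z(p,uv,z):
    o,d=ray(p,uv); return o+d*(z-o[2])/d[2]
def proj(p,X):
    T=np.array(p["world_to_cam"],float);K=np.array(p["mtx"],float)
    c=T[:3,:3]@np.array(X,float)+T[:3,3]; s=np.array([c[0],-c[1]])/-c[2]
    s=s*(1+p["k1"]*(s@s)); return np.array([K[0,0]*s[0]+K[0,2],K[1,1]*s[1]+K[1,2]])
E
python3 - <<'E'
from h import *
s=read_state(); print(s)
ims=[]
for n in ["scene","side","wrist"]:
    p=cams.capture(n); cv2.imwrite(f"pics/{n}0.png",p["pixels"])
    T=np.array(p["world_to_cam"]); print(n,"cam at",-T[:3,:3].T@T[:3,3])
    for t,z in [("slide_grip",32),("stand",30),("roller_axis",44),("endstop",50),("pin_cup",35),("weight",30)]:
        for r in finder.boxes_of(t,p)[:6]: print(n,t,round(r["p"],2),np.round(r["at"],0),np.round(at_z(p,r["at"],z),0))
    ims.append(p["pixels"])
cv2.imwrite("pics/a.png",cv2.resize(np.vstack(ims[:2]),(480,600)))
E
```

```text
{'clock': 0.0, 'qpos': array([-1.30091962,  0.38424095,  0.01635834,  1.37120029, -0.00629286,
        1.38815425, -0.04647874]), 'qvel': array([ 5.95558268e-05, -8.46469167e-04,  3.60872179e-04,  5.20744056e-04,
       -3.19669938e-04, -8.68356413e-04,  9.33039790e-04]), 'tau': array([ 7.83549967e-05, -6.27599716e+01,  8.44658520e-01, -3.71821547e+01,
        1.68002379e-02,  1.41785829e-02, -1.24940902e-05]), 'position': array([203.96257772, 590.24652305, 230.25608649]), 'eef_rot': array([-1.43643873e-04,  1.65572024e-01,  9.86197217e-01, -9.66171343e-04]), 'contact_force': array([ 0.47120151,  0.71142351, -0.11354949]), 'wrist_torque': array([ 0.00969518, -0.02679777,  0.00703517]), 'grip_force': 0.0, 'grip_width': 85.21137609689748}
scene cam at [1126.16999763  284.12325322  951.77818377]
scene slide_grip 0.9 [409. 190.] [372. 212.  32.]
scene slide_grip 0.78 [284. 193.] [ 545. -105.   32.]
scene slide_grip 0.78 [261. 136.] [ 376. -284.   32.]
scene slide_grip 0.72 [218. 110.] [ 334. -478.   32.]
scene slide_grip 0.56 [309. 150.] [ 364. -117.   32.]
scene slide_grip 0.42 [344. 28
[... 262 characters left out ...]
.   32.]
side slide_grip 0.81 [330. 233.] [ 511. -122.   32.]
side slide_grip 0.8 [238. 194.] [360. 206.  32.]
side slide_grip 0.63 [285. 262.] [ 332. -125.   32.]
side slide_grip 0.61 [324. 303.] [ 342. -305.   32.]
side stand 0.88 [308. 178.] [606. 122.  30.]
side roller_axis 0.44 [314. 161.] [672. 171.  44.]
side roller_axis 0.38 [231. 154.] [442. 389.  44.]
side endstop 0.5 [320. 159.] [692. 160.  50.]
side pin_cup 0.72 [230. 153.] [446. 407.  35.]
side weight 0.6 [258. 149.] [545. 366.  30.]
side weight 0.24 [315. 162.] [679. 173.  30.]
wrist cam at [138.69627949 613.80402348 373.05170302]
wrist slide_grip 0.66 [116. 392.] [389. 247.  32.]
wrist pin_cup 0.65 [240. 361.] [396. 417.  35.]
```

View pics/scene0.png

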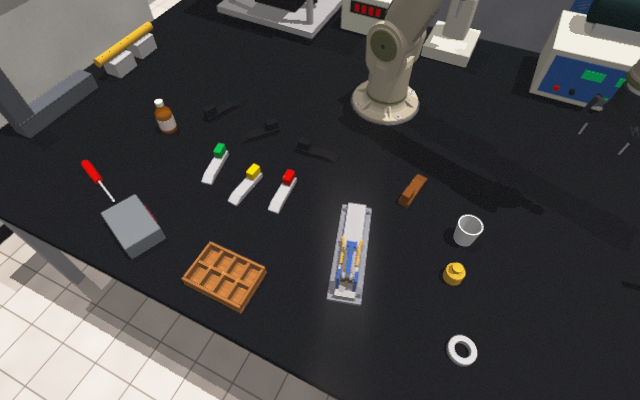

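View pics/side0.png

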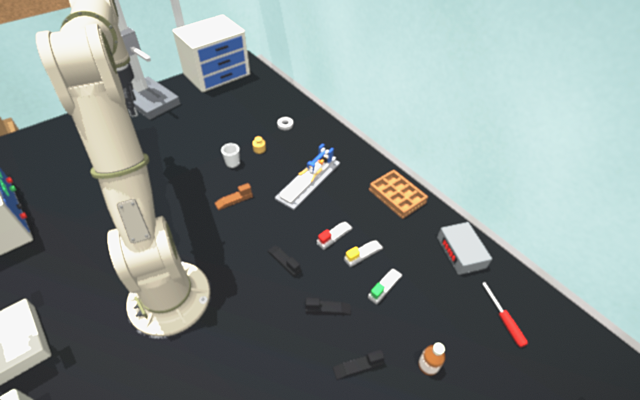

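The scene shows these slide-like things: red-handled (289,176), yellow (253,172), green (219,151), black at (222,110), (262,132) and (316,150), and brown at (412,190). The one to load is the white steel bar with the red handle at (289,176). I'll confirm that and measure the fixture in enlarged crops.

```bash
python3 - <<'E'
from h import *
P={n:cams.capture(n) for n in ["scene","side"]}
def mask(p,name):
    im=cv2.cvtColor(p["pixels"],cv2.COLOR_BGR2HSV).astype(int);h,s,v=im[...,0],im[...,1],im[...,2]
    if name=="red": return ((h<6)|(h>174))&(s>170)&(v>90)
for n,c in [("scene",(285,188)),("side",(333,235))]:
    p=P[n]; m=mask(p,"red"); w=np.zeros_like(m); w[c[1]-30:c[1]+30,c[0]-30:c[0]+30]=1
    v,u=np.nonzero(m&w); print(n,"red",len(u),u.mean(),v.mean(), at_z(p,(u.mean(),v.mean()),36))
    sil=[r for r in finder.silhouettes("slide_grip",p) if np.hypot(*(np.array(r["at"])-c))<20]
    if sil:
        v,u=np.nonzero(sil[0]["pixels"]); print("sil",len(u),u.mean(),v.mean(),at_z(p,(u.mean(),v.mean()),15))
        q=np.array([at_z(p,x,9)[:2] for x in zip(u,v)]); e,V=np.linalg.eigh(np.cov(q.T)); print("axis",V[:,1],np.degrees(np.arctan2(V[1,1],V[0,1])))
    print(p["mtx"],p["k1"])
a=cv2.resize(P["scene"]["pixels"][160:310,255:395],None,fx=4,fy=4,interpolation=cv2.INTER_CUBIC)
b=cv2.resize(P["side"]["pixels"][140:260,270:355],None,fx=5,fy=5,interpolation=cv2.INTER_CUBIC)[:600]
cv2.imwrite("pics/c1.png",a);cv2.imwrite("pics/c2.png",b)
E
```

```text
scene red 143 288.25174825174827 176.3916083916084 [ 487.04171608 -121.65988852   36.        ]
sil 533 282.4634146341463 191.39774859287056 [ 530.06707761 -118.64438511   15.        ]
axis [-0.98810544 -0.15377789] -171.15407529822866
[[400.11761743   0.         315.94364241]
 [  0.         400.11761743 191.24879291]
 [  0.           0.           1.        ]] 0.03138216688850886
side red 99 324.1111111111111 235.8080808080808 [ 487.54464449 -121.62020653   36.        ]
sil 438 331.8607305936073 234.34018264840182 [ 521.96319486 -120.77846685   15.        ]
axis [-0.99940458 -0.03450355] -178.02269952598073
[[408.44568524   0.         313.81954272]
 [  0.         408.44568524 199.83411156]
 [  0.           0.           1.        ]] 0.003970494442090411
```

View pics/c1.png

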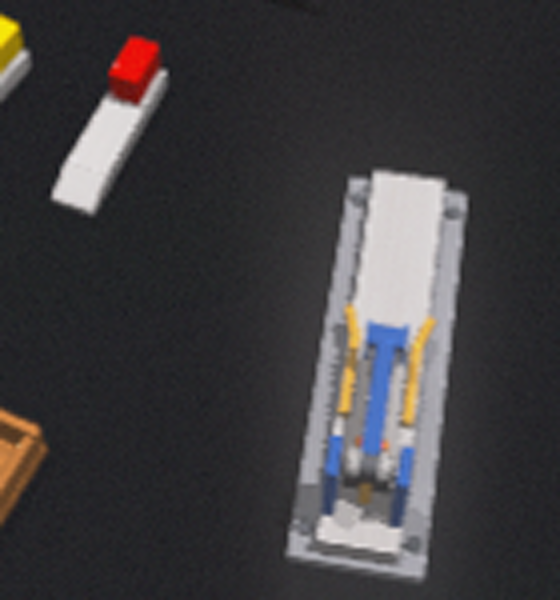

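View pics/c2.png

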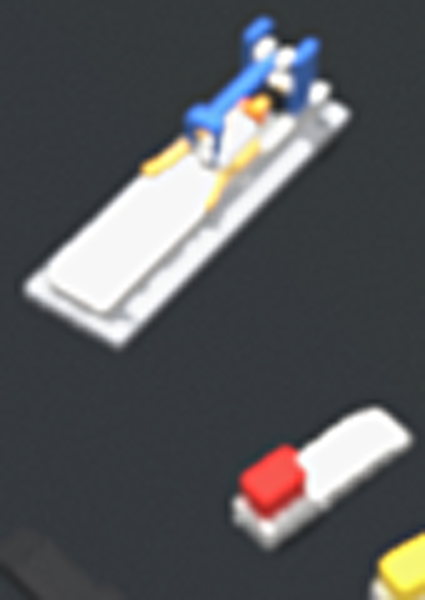

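The crops confirm the red handle on a white steel bar at scene (288,176), nose towards (273,211). The fixture's bed entry faces the robot at scene (357,204), and the guide mouths are at (342,237) and (363,240). Next I fit both poses.

```bash
python3 - <<'E'
from h import *
from scipy.optimize import least_squares
P={n:cams.capture(n) for n in ["scene","side"]}
def c1(u,v): return ("scene",(u/4+255-.4,v/4+160-.4))
def c2(u,v): return ("side",(u/5+270-.4,v/5+140-.4))
def fit(obs,x0,nm):
    def f(q):
        c,s=np.cos(q[2]),np.sin(q[2]);r=[]
        for (n,uv),X in obs: r+=list(proj(P[n],[q[0]+c*X[0]-s*X[1],q[1]+s*X[0]+c*X[1],X[2]])-uv)
        return np.array(r)
    o=least_squares(f,x0,loss="soft_l1"); print(nm,np.round(o.x[:2],1),"yaw deg",np.degrees(o.x[2]).round(2)); print(np.round(f(o.x).reshape(-1,2),1).tolist())
fit([(c1(445,180),(-125,25,30)),(c1(373,170),(-125,-25,30)),(c1(433,319),(-7,20.5,38)),(c1(350,308),(-7,-20.5,38)),
 (c2(48,283),(-125,25,30)),(c2(108,314),(-125,-25,30)),(c2(147,170),(-7,20.5,38)),(c2(209,209),(-7,-20.5,38))],[630,130,.1],"stand")
fit([(c1(95,213),(65,16,0)),(c1(53,200),(65,-16,0)),(c1(108,98),(-25,-12,48)),(c1(152,102),(-25,12,18)),(c1(145,38),(-65,12,48)),
 (c1(158,50),(-65,12,48)),(c1(168,73),(-65,16,18)),
 (c2(375,408),(65,16,6)),(c2(410,437),(65,-16,6)),(c2(235,513),(-65,16,0)),(c2(268,547),(-65,-16,0))],[530,-118,.1],"slide")
E
```

```text
stand [603.4 131.3] yaw deg 16.86
[[-1.0, 0.0], [-0.6, 0.1], [-3.5, -0.7], [1.8, -0.2], [-0.1, -1.8], [-0.9, -1.7], [1.0, 0.7], [-2.3, -2.4]]
slide [ 532.8 -118.7] yaw deg 4.21
[[-0.6, 0.8], [-0.2, 0.5], [-0.4, -6.5], [-3.4, 1.3], [3.5, 1.2], [0.2, -1.8], [-0.7, -0.7], [-0.3, -0.1], [-0.6, -0.4], [-0.5, 0.4], [-0.5, -0.3]]
```

move_arm(motion=[1, -0.0508, -0.0263, 0, 0, 0, 0, 1, -0.0508, -0.0263, 0, 0, 0, 0, 1, -0.0508, -0.0263, 0, 0, 0, 0, 1, -0.0508, -0.0263, 0, 0, 0, 0, 1, -0.0508, -0.0263, 0, 0, 0, 0, 1, -0.0508, -0.0263, 0, 0, 0, 0, 1, -0.0508, -0.0263, 0, 0, 0, 0, 1, -0.0182, -0.0495, 0, 0, 0, 0, 1, -0.0182, -0.0495, 0, 0, 0, 0, 1, -0.0182, -0.0495, 0, 0, 0, 0, 1, -0.0182, -0.0495, 0, 0, 0, 0, 1, -0.0182, -0.0495, 0, 0, 0, 0])

```text
clock: 2.85
position: [485.1, 35.2, 231.6]
eef_rot: [0.0, 0.166, 0.986, 0.0]
contact_force: [0.5, 0.2, -0.5]
grip_width: 85.7
grip_force: 0.0
```

move_arm(motion=[1, -0.0182, -0.0495, 0, 0, 0, 0, 1, -0.0182, -0.0495, 0, 0, 0, 0, 1, -0.0182, -0.0495, 0, 0, 0, 0, 1, 0, 0, 0.025, 0, 0, -7.8, 1, 0, 0, 0.025, 0, 0, -7.8, 1, 0, 0, 0.025, 0, 0, -7.8, 1, 0, 0, 0, 0, 0, 0, 1, 0, 0, 0, 0, 0, 0])

```text
clock: 3.85
position: [488.9, -121.5, 157.3]
eef_rot: [0.001, -0.036, 0.999, -0.0]
contact_force: [0.3, -0.1, 0.5]
grip_width: 85.3
grip_force: 0.0
```

```bash
python3 - <<'E'
from h import *
s=read_state(); print(s["clock"],s["position"],s["eef_rot"],s["qpos"])
p=cams.capture("wrist"); cv2.imwrite("pics/w1.png",p["pixels"]); np.savez("w1.npz",**{k:p[k] for k in("pixels","mtx","k1","world_to_cam")})
im=cv2.cvtColor(p["pixels"],cv2.COLOR_BGR2HSV).astype(int);m=((im[...,0]<6)|(im[...,0]>174))&(im[...,1]>150)&(im[...,2]>60)
n,l,st,c=cv2.connectedComponentsWithStats(m.astype(np.uint8))
for i in range(1,n):
    if st[i,4]>100: print(st[i],c[i],at_z(p,c[i],48))
E
```

```text
3.85 [ 488.86882281 -121.45934571  157.33199474] [ 5.50228669e-04 -3.62905574e-02  9.99341122e-01 -1.23758197e-04] [-0.28171886  0.18244771  0.52149121  1.8251945  -0.09887625  1.15843649
  1.91560017]
[ 305  169   29   49 1289] [318.70752521 192.2746315 ] [ 485.51607987 -123.46120304   48.        ]
```

View pics/w1.png

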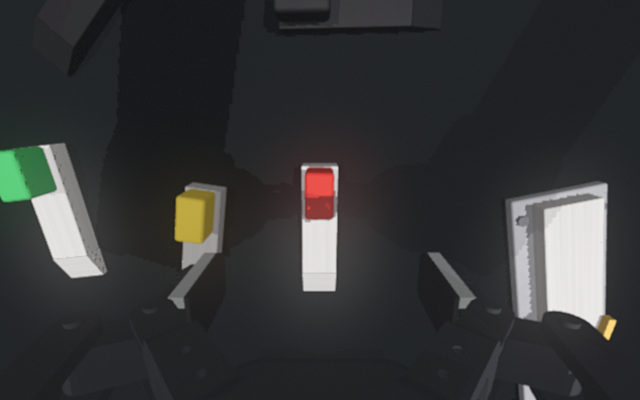

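```bash
python3 - <<'E'
from h import *
p=dict(np.load("w1.npz"))
for nm,uv,z in [("tailL",(302.5,165),18),("tailR",(337.5,165),18),("bevelL",(302.5,273),18),("bevelR",(336,273),18),("noseL",(303,291),3),("noseR",(336,291),3),("bedL",(543,210),30),("bedR",(605,196),30)]:
    print(nm,at_z(p,uv,z).round(1))
E
```

```text
tailL [ 469.9 -139.    18. ]
tailR [ 467.7 -108.5   18. ]
bevelL [ 574.5 -133.1   18. ]
bevelR [ 572.2 -101.    18. ]
noseL [ 603.3 -131.8    3. ]
noseR [600.9 -97.9   3. ]
bedL [492.1  70.8  30. ]
bedR [476.1 119.2  30. ]
```

move_arm(motion=[1, -0.001, -0.0008, 0.03, 0, 0, 0, 1, 0, 0, 0.03, 0, 0, 0, 1, 0, 0, 0.03, 0, 0, 0, 1, 0, 0, 0.03, 0, 0, 0, 1, 0, 0, 0.016, 0, 0, 0, 1, 0, 0, 0, 0, 0, 0, 0, 0, 0, 0, 0, 0, 0, 0, 0, 0, 0, 0, 0, 0, 0, 0, 0, 0, 0, 0, 0, 0, 0, 0, 0, 0], newtons=50)

```text
validation failed for argument at $.mo...
```

move_arm(motion=[0, 0, 0, 0, 0, 0, 0, 0, 0, 0, 0, 0, 0, 0, 0, 0, 0, 0, 0, 0, 0])

```text
clock: 4.28
position: [488.5, -121.2, 156.5]
eef_rot: [0.0, -0.038, 0.999, -0.0]
contact_force: [-0.3, 0.6, 0.2]
grip_width: 32.1
grip_force: 0.0
```

The first call was refused because I miscounted its values. I'll send it again, opening the fingers on the way down.

move_arm(motion=[1, -0.001, -0.0008, 0.02, 0, 0, 0, 1, 0, 0, 0.02, 0, 0, 0, 1, 0, 0, 0.02, 0, 0, 0, 1, 0, 0, 0.02, 0, 0, 0, 1, 0, 0, 0.028, 0, 0, 0, 1, 0, 0, 0.028, 0, 0, 0, 1, 0, 0, 0, 0, 0, 0, 1, 0, 0, 0, 0, 0, 0], newtons=50)

```text
clock: 5.28
position: [490.0, -122.2, 21.2]
eef_rot: [0.0, -0.038, 0.999, -0.0]
contact_force: [0.5, 0.5, -0.1]
grip_width: 85.1
grip_force: 0.0
```

move_arm(motion=[0, 0, 0, 0, 0, 0, 0, 0, 0, 0, 0, 0, 0, 0, 0, 0, 0, 0, 0, 0, 0, 0, 0, 0, 0, 0, 0, 0, 0, 0, 0, 0, 0, 0, 0])

```text
clock: 5.9
position: [489.8, -122.3, 20.8]
eef_rot: [0.0, -0.038, 0.999, -0.0]
contact_force: [-0.4, -0.9, 5.4]
grip_width: 23.3
grip_force: 49.7
```

move_arm(motion=[0, 0, 0, -0.015, 0, 0, 0, 0, 0, 0, -0.025, 0, 0, 0, 0, 0, 0, -0.025, 0, 0, 0, 0, 0, 0, -0.025, 0, 0, 0, 0, -0.002, 0.0434, 0, 0, 0, 0, 0, -0.002, 0.0434, 0, 0, 0, 0, 0, -0.002, 0.0434, 0, 0, 0, 0, 0, -0.002, 0.0434, 0, 0, 0, 0, 0, -0.002, 0.0434, 0, 0, 0, 0, 0, 0, 0, 0, 0, 0, -6.5, 0, 0, 0, 0, 0, 0, -6.5, 0, 0, 0, 0, 0, 0, 0])

```text
clock: 7.4
position: [482.6, 95.1, 110.5]
eef_rot: [-0.0, -0.15, 0.989, -0.0]
contact_force: [-0.4, -0.5, -3.8]
grip_width: 23.2
grip_force: 49.7
```

```bash
python3 - <<'E'
from h import *
s=read_state(); print(s["clock"],s["position"],s["eef_rot"],s["contact_force"])
p=cams.capture("wrist"); cv2.imwrite("pics/w2.png",p["pixels"]); np.savez("w2.npz",**{k:p[k] for k in("pixels","mtx","k1","world_to_cam")})
q=cams.capture("scene"); cv2.imwrite("pics/s2.png",cv2.resize(q["pixels"][160:310,255:455],None,fx=4,fy=4,interpolation=cv2.INTER_CUBIC))
E
```

```text
7.4 [482.57975485  95.05528629 110.49979087] [-3.32564552e-04 -1.50402242e-01  9.88624825e-01 -1.03120002e-04] [-0.43583436 -0.54795432 -3.78679842]
```

View pics/w2.png

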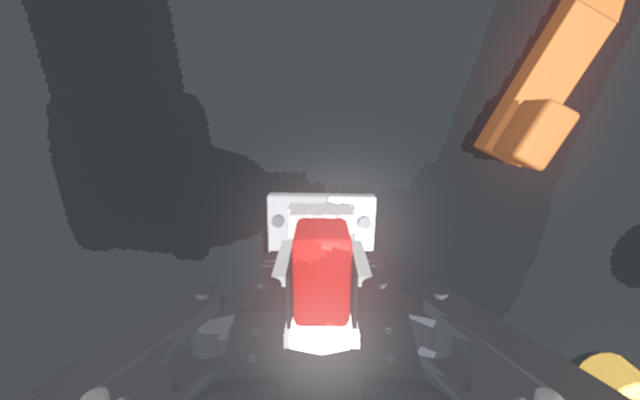

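The slide hangs level over the fixture. The base plate's front edge runs from (268,194) to (376,194), and the bed front is near row 207, columns 288–354. The slide is close to the middle line, so I'll work out the numbers.

```bash
python3 - <<'E'
from h import *
p=dict(np.load("w2.npz")); g=cv2.cvtColor(p["pixels"],cv2.COLOR_BGR2GRAY).astype(float)
# front edge rows of plate
C=[c for c in range(273,372,3)]; R=[185+np.argmax(np.diff(g[185:200,c]))+.5 for c in C]; f=np.polyfit(C,R,1); print("plate front slope",f[0],np.std(R-np.polyval(f,C)))
L=[];Rt=[]
for r in range(198,246,3):
    L.append(255+np.argmax(np.diff(g[r,255:280]))+.5); Rt.append(365+np.argmin(np.diff(g[r,365:390]))+.5)
print(L,Rt)
yaw=np.radians(17.3); ex=np.array([np.cos(yaw),np.sin(yaw)]);ey=np.array([-ex[1],ex[0]]); s0=np.array([482.6,95.1])
def tl(uv,z): d=at_z(p,uv,z)[:2]-s0; return np.round([d@ex,d@ey],1)
for z in(0,5,10): print("plate corners z",z,tl((268,194),z),tl((376.5,194),z),"line",tl((273,np.polyval(f,273)),z),tl((371,np.polyval(f,371)),z),"mid r240",tl(((np.median(L[-4:])+np.median(Rt[-4:]))/2,240),z))
print("bed",tl((288,208),30),tl((354.5,208),30)); print("handle",tl((295.5,222),138.),tl((348,222),138.))
for r in (206,210,214): 
    row=g[r]; print(r,[ (c,int(row[c+1]-row[c-1])) for c in range(280,364) if abs(row[c+1]-row[c-1])>18])
E
```

```text
plate front slope 0.061720142602495344 0.9897997027826286
[np.float64(266.5), np.float64(266.5), np.float64(266.5), np.float64(266.5), np.float64(266.5), np.float64(266.5), np.float64(266.5), np.float64(266.5), np.float64(266.5), np.float64(266.5), np.float64(267.5), np.float64(267.5), np.float64(267.5), np.float64(267.5), np.float64(267.5), np.float64(267.5)] [np.float64(376.5), np.float64(376.5), np.float64(376.5), np.float64(376.5), np.float64(375.5), np.float64(375.5), np.float64(375.5), np.float64(375.5), np.float64(375.5), np.float64(375.5), np.float64(374.5), np.float64(374.5), np.float64(374.5), np.float64(374.5), np.float64(374.5), np.float64(373.5)]
plate corners z 0 [ -1.9 -42.7] [-1.9 44.4] line [ -4.7 -38.6] [ 0.4 40.1] mid r240 [37.9 -0.2]
plate corners z 5 [ -3.3 -41.9] [-3.2 43.5] line [ -5.9 -37.8] [-1.  39.3] mid r240 [35.8 -0.2]
plate corners z 10 [ -4.6 -41. ] [-4.6 42.7] line [ -7.2 -37. ] [-2.4 38.5] mid r240 [33.7 -0.2]
bed [  0.5 -23.8] [ 0.5 23.9]
handle [-27.9  -9.4] [-27.9  10.1]
206 [(288, -24), (350, 22), (353, 36), (354, 32)]
210 [(289, -20), (290, -42), (291, -28), (352, 34), (353, 37)]
214 [(280, 22), (289, -33), (353, 33), (354, 26)]
```

View pics/s2.png

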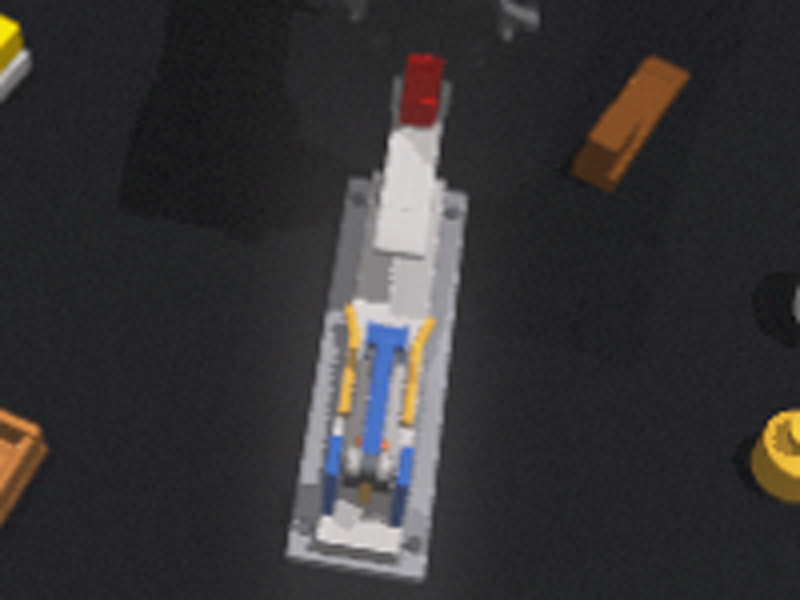

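The slide is centred to about 0.3 mm and 0.5°, with the nose short of the guides. Lowering it onto the bed.

move_arm(motion=[0, 0, 0, 0.02, 0, 0, 0, 0, 0, 0, 0.02, 0, 0, 0, 0, 0, 0, 0.015, 0, 0, 0, 0, 0, 0, 0.002, 0, 0, 0, 0, 0, 0, 0.001, 0, 0, 0, 0, 0, 0, 0, 0, 0, 0])

```text
clock: 8.25
position: [483.5, 95.2, 52.9]
eef_rot: [0.001, -0.151, 0.989, 0.0]
contact_force: [0.1, 0.2, -3.4]
grip_width: 23.3
grip_force: 49.6
```

move_arm(motion=[0, 0, 0, 0.001, 0, 0, 0, 0, 0, 0, 0, 0, 0, 0])

```text
clock: 8.5
position: [483.1, 95.2, 51.5]
eef_rot: [0.0, -0.151, 0.989, 0.0]
contact_force: [0.3, 0.1, -3.7]
grip_width: 23.1
grip_force: 49.6
```

move_arm(motion=[0, 0, 0, 0.0008, 0, 0, 0, 0, 0, 0, 0, 0, 0, 0])

```text
clock: 8.75
position: [483.1, 95.1, 50.8]
eef_rot: [0.0, -0.151, 0.989, 0.0]
contact_force: [-2.5, -0.7, 0.9]
grip_width: 23.6
grip_force: 50.2
```

move_arm(motion=[0, -0.005, 0, 0, 0, 0, 0, 0, -0.005, 0, 0, 0, 0, 0, 0, -0.005, 0, 0, 0, 0, 0, 0, -0.005, 0, 0, 0, 0, 0, 0, -0.005, 0, 0, 0, 0, 0, 0, 0, 0, 0, 0, 0, 0])

```text
clock: 9.5
position: [507.2, 102.7, 50.8]
eef_rot: [0.0, -0.151, 0.989, 0.0]
contact_force: [-1.7, -1.2, 3.3]
grip_width: 23.4
grip_force: 50.7
```

move_arm(motion=[0, -0.004, 0, 0, 0, 0, 0, 0, -0.004, 0, 0, 0, 0, 0, 0, -0.004, 0, 0, 0, 0, 0, 0, -0.004, 0, 0, 0, 0, 0, 0, 0, 0, 0, 0, 0, 0])

```text
clock: 10.12
position: [522.0, 107.2, 50.8]
eef_rot: [-0.0, -0.151, 0.989, 0.0]
contact_force: [-3.9, -1.9, 4.6]
grip_width: 22.9
grip_force: 51.0
```

move_arm(motion=[0, -0.003, 0, 0, 0, 0, 0, 0, -0.003, 0, 0, 0, 0, 0, 0, -0.002, 0, 0, 0, 0, 0, 0, 0, 0, 0, 0, 0, 0])

```text
clock: 10.62
position: [529.3, 109.4, 50.8]
eef_rot: [-0.001, -0.151, 0.989, -0.0]
contact_force: [-5.9, -1.6, 7.1]
grip_width: 23.1
grip_force: 51.0
```

move_arm(motion=[0, -0.003, 0, 0, 0, 0, 0, 0, -0.003, 0, 0, 0, 0, 0, 0, -0.003, 0, 0, 0, 0, 0, 0, 0, 0, 0, 0, 0, 0])

```text
clock: 11.12
position: [534.4, 110.5, 50.7]
eef_rot: [-0.004, -0.15, 0.989, -0.0]
contact_force: [-24.4, -7.2, 24.2]
grip_width: 23.1
grip_force: 53.2
```

move_arm(motion=[0, -0.003, 0, 0, 0, 0, 0, 0, -0.003, 0, 0, 0, 0, 0, 0, -0.003, 0, 0, 0, 0, 0, 0, 0, 0, 0, 0, 0, 0])

```text
clock: 11.62
position: [542.8, 113.0, 50.7]
eef_rot: [-0.004, -0.15, 0.989, -0.0]
contact_force: [-24.3, -8.4, 25.3]
grip_width: 23.3
grip_force: 53.3
```

move_arm(motion=[0, 0, 0, -0.0006, 0, 0, 0, 0, 0, 0, 0, 0, 0, 0])

```text
clock: 11.88
position: [542.9, 113.1, 50.7]
eef_rot: [-0.004, -0.15, 0.989, -0.0]
contact_force: [-21.2, -7.2, 18.0]
grip_width: 23.4
grip_force: 52.3
```

move_arm(motion=[0, 0, 0, -0.0008, 0, 0, 0, 0, -0.003, 0, 0, 0, 0, 0, 0, 0, 0, 0, 0, 0, 0])

```text
clock: 12.25
position: [546.6, 114.2, 50.8]
eef_rot: [-0.004, -0.15, 0.989, -0.001]
contact_force: [-14.0, -5.5, 6.6]
grip_width: 23.1
grip_force: 50.8
```

move_arm(motion=[0, -0.003, 0, 0, 0, 0, 0, 0, -0.003, 0, 0, 0, 0, 0, 0, 0, 0, 0, 0, 0, 0])

```text
clock: 12.62
position: [554.0, 116.5, 50.9]
eef_rot: [-0.002, -0.15, 0.989, -0.001]
contact_force: [-5.3, -3.3, 0.5]
grip_width: 23.1
grip_force: 50.0
```

move_arm(motion=[0, -0.002, 0, 0, 0, 0, 0, 0, -0.002, 0, 0, 0, 0, 0, 0, -0.002, 0, 0, 0, 0, 0, 0, -0.002, 0, 0, 0, 0, 0, 0, -0.002, 0, 0, 0, 0, 0])

```text
clock: 13.25
position: [563.4, 119.3, 50.9]
eef_rot: [-0.002, -0.15, 0.989, -0.001]
contact_force: [-7.4, -4.0, 0.9]
grip_width: 23.5
grip_force: 50.1
```

```bash
python3 - <<'E'
from h import *
s=read_state(); print(s["position"],s["contact_force"],s["wrist_torque"])
q=cams.capture("scene"); w=cams.capture("side")
a=cv2.resize(q["pixels"][190:300,315:385],None,fx=5,fy=5,interpolation=cv2.INTER_CUBIC); b=cv2.resize(w["pixels"][140:213,270:350],None,fx=5,fy=5,interpolation=cv2.INTER_CUBIC)
o=np.zeros((550,750,3),np.uint8);o[:a.shape[0],:350]=a;o[:b.shape[0],350:]=b[:, :400];cv2.imwrite("pics/s3.png",o)
E
```

```text
[563.39451978 119.25920608  50.90285562] [-7.3623392  -4.01800641  0.87650279] [-0.7782831   1.20296158 -0.1257409 ]
```

View pics/s3.png

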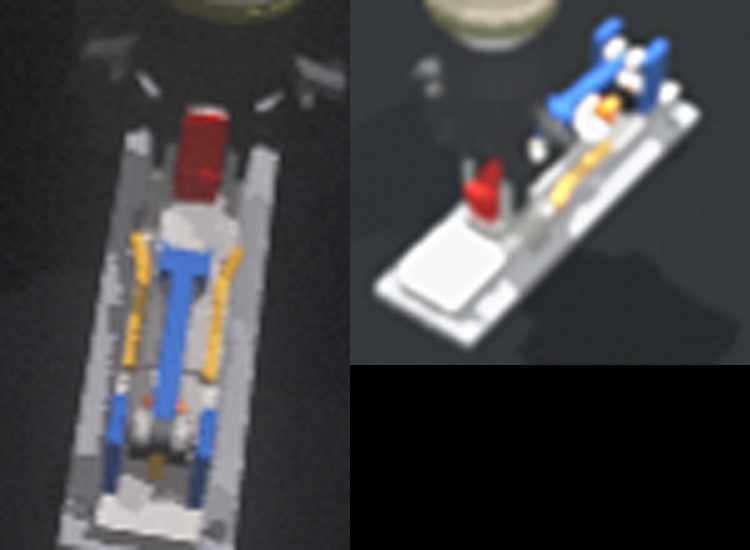

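The slide is between the guides with the roller on top. Its nose is near (165,370) in the left crop and the pad near (165,405). Now I feel forward in small steps.

move_arm(motion=[0, -0.001, 0, 0, 0, 0, 0, 0, -0.001, 0, 0, 0, 0, 0, 0, -0.001, 0, 0, 0, 0, 0, 0, 0, 0, 0, 0, 0, 0])

```text
clock: 13.85
position: [566.4, 120.1, 50.9]
eef_rot: [-0.002, -0.15, 0.989, -0.001]
contact_force: [-5.8, -4.6, 1.4]
grip_width: 23.2
grip_force: 50.1
```

move_arm(motion=[0, -0.001, 0, 0, 0, 0, 0, 0, -0.001, 0, 0, 0, 0, 0, 0, 0, 0, 0, 0, 0, 0])

```text
clock: 14.22
position: [568.3, 120.7, 50.9]
eef_rot: [-0.002, -0.15, 0.989, -0.001]
contact_force: [-6.4, -4.0, 1.2]
grip_width: 23.0
grip_force: 50.0
```

move_arm(motion=[0, -0.001, -0.0003, 0, 0, 0, 0, 0, -0.001, 0, 0, 0, 0, 0, 0, 0, 0, 0, 0, 0, 0])

```text
clock: 14.6
position: [570.2, 121.2, 50.9]
eef_rot: [-0.002, -0.15, 0.989, -0.001]
contact_force: [-5.6, -4.0, 0.6]
grip_width: 23.2
grip_force: 50.0
```

move_arm(motion=[0, -0.001, 0, 0, 0, 0, 0, 0, -0.001, 0, 0, 0, 0, 0, 0, 0, 0, 0, 0, 0, 0])

```text
clock: 14.98
position: [572.2, 121.8, 50.9]
eef_rot: [-0.002, -0.15, 0.989, -0.001]
contact_force: [-5.8, -3.4, 0.4]
grip_width: 23.2
grip_force: 50.0
```

move_arm(motion=[0, -0.001, 0, 0, 0, 0, 0, 0, -0.001, 0, 0, 0, 0, 0, 0, 0, 0, 0, 0, 0, 0])

```text
clock: 15.35
position: [574.1, 122.4, 50.9]
eef_rot: [-0.002, -0.15, 0.989, -0.001]
contact_force: [-5.3, -3.5, -0.3]
grip_width: 22.9
grip_force: 50.0
```

move_arm(motion=[0, -0.001, 0, 0, 0, 0, 0, 0, -0.0005, 0, 0, 0, 0, 0, 0, 0, 0, 0, 0, 0, 0])

```text
clock: 15.72
position: [575.6, 122.8, 50.9]
eef_rot: [-0.002, -0.15, 0.989, -0.001]
contact_force: [-5.5, -3.1, 0.1]
grip_width: 23.2
grip_force: 50.0
```

move_arm(motion=[0, -0.001, 0, 0, 0, 0, 0, 0, -0.0005, 0, 0, 0, 0, 0, 0, 0, 0, 0, 0, 0, 0])

```text
clock: 16.1
position: [577.0, 123.3, 50.9]
eef_rot: [-0.002, -0.15, 0.989, -0.001]
contact_force: [-5.7, -3.8, -0.2]
grip_width: 23.2
grip_force: 49.9
```

move_arm(motion=[0, -0.001, 0, 0, 0, 0, 0, 0, 0, 0, 0, 0, 0, 0])

```text
clock: 16.35
position: [578.0, 123.5, 50.9]
eef_rot: [-0.002, -0.15, 0.989, -0.001]
contact_force: [-5.5, -3.5, -0.1]
grip_width: 23.0
grip_force: 49.9
```

move_arm(motion=[0, -0.001, 0, 0, 0, 0, 0, 0, -0.0005, 0, 0, 0, 0, 0, 0, 0, 0, 0, 0, 0, 0])

```text
clock: 16.73
position: [579.4, 123.9, 50.9]
eef_rot: [-0.002, -0.15, 0.989, -0.001]
contact_force: [-6.1, -4.3, -0.5]
grip_width: 23.0
grip_force: 50.0
```

move_arm(motion=[0, -0.001, 0, 0, 0, 0, 0, 0, 0, 0, 0, 0, 0, 0])

```text
clock: 16.98
position: [580.4, 124.2, 50.8]
eef_rot: [-0.002, -0.15, 0.989, -0.001]
contact_force: [-5.8, -3.9, -0.1]
grip_width: 23.1
grip_force: 50.0
```

move_arm(motion=[0, -0.001, 0, 0, 0, 0, 0, 0, -0.0005, 0, 0, 0, 0, 0, 0, 0, 0, 0, 0, 0, 0])

```text
clock: 17.35
position: [581.8, 124.7, 50.9]
eef_rot: [-0.002, -0.15, 0.989, -0.001]
contact_force: [-6.3, -4.3, -1.2]
grip_width: 23.3
grip_force: 50.0
```

move_arm(motion=[0, -0.001, 0, 0, 0, 0, 0, 0, 0, 0, 0, 0, 0, 0])

```text
clock: 17.6
position: [582.8, 125.0, 50.8]
eef_rot: [-0.002, -0.15, 0.989, -0.001]
contact_force: [-6.0, -4.0, 0.2]
grip_width: 23.2
grip_force: 50.0
```

move_arm(motion=[0, -0.001, 0, 0, 0, 0, 0, 0, 0, 0, 0, 0, 0, 0])

```text
clock: 17.85
position: [583.6, 125.2, 50.8]
eef_rot: [-0.002, -0.15, 0.989, -0.001]
contact_force: [-7.0, -4.1, 0.5]
grip_width: 23.5
grip_force: 50.0
```

move_arm(motion=[0, -0.001, 0, 0, 0, 0, 0, 0, 0, 0, 0, 0, 0, 0])

```text
clock: 18.1
position: [583.9, 125.3, 50.8]
eef_rot: [-0.003, -0.15, 0.989, -0.001]
contact_force: [-10.5, -5.3, 3.4]
grip_width: 23.0
grip_force: 50.4
```

move_arm(motion=[0, -0.0005, 0, 0, 0, 0, 0, 0, 0, 0, 0, 0, 0, 0, 0, 0, 0, 0, 0, 0, 0])

```text
clock: 18.48
position: [583.9, 125.3, 50.8]
eef_rot: [-0.003, -0.15, 0.989, -0.001]
contact_force: [-12.1, -6.1, 5.6]
grip_width: 23.2
grip_force: 50.6
```

move_arm(motion=[0.5, 0, 0, 0, 0, 0, 0, 0.5, 0, 0, 0, 0, 0, 0, 0.5, 0, 0, 0, 0, 0, 0, 0.5, 0, 0, 0, 0, 0, 0])

```text
clock: 18.98
position: [586.8, 127.4, 52.0]
eef_rot: [0.0, -0.151, 0.989, 0.0]
contact_force: [0.4, -0.6, -0.2]
grip_width: 42.6
grip_force: 0.0
```

move_arm(motion=[0.5, 0, 0, -0.01, 0, 0, 0, 0.5, 0, 0, -0.03, 0, 0, 0, 0.5, 0, 0, -0.03, 0, 0, 0, 0.5, 0, 0, -0.03, 0, 0, 0, 0.5, 0.03, 0, -0.03, 0, 0, 0, 0.5, 0.03, 0, -0.03, 0, 0, 0, 0.5, 0, 0, 0, 0, 0, 0])

```text
clock: 19.85
position: [529.8, 108.8, 215.7]
eef_rot: [0.003, -0.15, 0.989, 0.001]
contact_force: [0.3, 0.2, -0.4]
grip_width: 42.8
grip_force: 0.0
```

```bash
python3 - <<'E'
from h import *
s=read_state(); print(s["position"],s["contact_force"])
q=cams.capture("scene"); w=cams.capture("side"); r=cams.capture("wrist")
a=cv2.resize(q["pixels"][190:300,315:385],None,fx=5,fy=5,interpolation=cv2.INTER_CUBIC); b=cv2.resize(w["pixels"][140:213,270:350],None,fx=5,fy=5,interpolation=cv2.INTER_CUBIC)
o=np.zeros((600,750,3),np.uint8);o[:a.shape[0],:350]=a;o[:365,350:]=b;o[365:600,350:726]=cv2.resize(r["pixels"],(376,235));cv2.imwrite("pics/s4.png",o)
E
```

```text
[529.76238807 108.77024596 215.71252062] [ 0.2505741   0.17373986 -0.42277475]
```

View pics/s4.png

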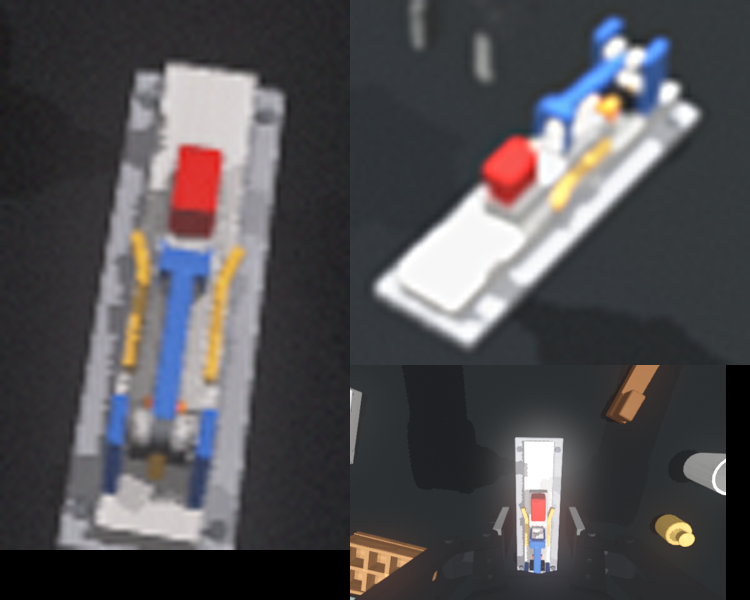

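The slide is seated and released: handle at (195,190) in the left crop, nose under the roller and up to the pad, nothing else disturbed. Handing in.

```bash
python3 -c "
from workcell import close_job
print(close_job())"
```

```text
the job is handed in; nothing more can be done
None
```

I loaded the red-handled slide into the fixture and handed the job in at about 20 s. The slide lies flat between the guides under the roller, pressed on the pad with about 6 N by the wrist force and then released. I didn't disturb anything else, and the hand-in gave no verdict.

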